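# Find the sound spring bolt

### The arm

A 6-joint arm with a two-finger parallel gripper is mounted at the origin on a cart in front of the work surface, level with it; the furniture and walls round the work are solid. World frame = base frame: x ahead of the robot, y to its left, z up, the work surface at z = 0. Lengths are in mm, angles in degrees, forces in N, time in s.
With the tool pointing down it reaches from about 350 to 850 mm from the base axis. Payload 8.1 kg.
Tool frame: the origin (TCP) lies midway between the tips of the shut fingers; the grasp point (between the pads) lies 19 mm behind it; z points along the fingers, y is the line along which they close (so a half turn about z gives the same grasp; the last joint's range is limited). The gripper opens to 85 mm and grips with 20 to 120 N. Pads are 22 mm wide; open, the fingers measure 114 mm over their backs; the gripper's body (76 mm by 85 mm) begins 54 mm behind the grasp point. The pads swing forward as they close: fully open they stand 13 mm farther back than shut.
Start: joints at [-81.154, 7.471, 85.268, -0, 87.261, -4.893], TCP at [142.525, -582.831, 231.292] pointing down, gripper open.
Joint ranges: [-169.43, 169.43], [-51.17, 129.36], [1.28, 143.12], [-76.62, 256.62], [0, 156.53], [-152.29, 152.29]. Speed limits (degrees/s): [136.94, 136.94, 159.86, 180, 180, 180].

### API

Orientations are given as [roll, pitch, yaw] about the fixed x, y, z axes, in that order (R = Rz(yaw) Ry(pitch) Rx(roll)).
In Python, from bench import r gives the robot as it stands. The module is installed in compiled form; this text tells all that it offers.
- The arm moves only by the tool jog_arm, never from a script. Its argument "rows" is a list of rows, each a list of 2 entries, a list of its own where there are three numbers: the shift along the tool's x, y, z in mm, then the turn, a rotation vector about the tool's x, y, z in rad. A call has 1 to 10 rows; each row is the pose to reach, as a shift and turn from the pose commanded when the call began, along the tool's axes at that moment; what a row does not reach only later rows make up. A row lasts 1/10 s, in which the tool goes at most 50 mm and 8.59 degrees, less where a joint would pass 70% of its speed; a pose out of reach is approached as far as the arm can. A call with a gripper value outside its range is refused whole. "grip" is the finger opening in mm, from 0 to 85.4, set as the call begins (left out, the last holds). The fingers move at their own pace and stop on an object; "force" is the grip in N (left out, the last holds). Time passes only in rows, so rows that repeat a pose let the fingers close. It gives the time, the measured TCP pose, the force, the opening and the grip force at its end, in the units of the state.
- r.sense(): the state, without advancing time (a new reading comes with each control period).
- r.snapshot(name): name is "scene" or "top" or "wrist"; returns (picture, depth): 420x560x3 uint8, blue, green, red; 420x560 float32, mm along the optical axis (not along the pixel's ray), 0 where there is no reading.
- r.camera_params(name): a dict with "fx", "fy", "cx", "cy" (pixels), "pose" (4x4, takes a point from camera to world coordinates); the wrist camera has in their place "tool_from_camera" (4x4, takes a point from camera to tool coordinates, whose origin is the TCP and whose axes are the flange's). Camera axes: x right, y down, z forward; pixel columns grow to the right and rows downward; lengths in mm; the calibration is good to about 2 mm. A picture is of the moment at which its call begins: read the wrist's pose just before it. camera_params takes no time and is no camera call.
- r.hand_in(): hands the job in; it is judged then, once.
The state is a dict: "time": time; "joint_pos": joint angles; "qd": joint speeds; "joint_efforts": joint torques, N m; "tool_pos": TCP position; "tcp_rot": TCP orientation; "ft_force": force on the tool from outside, world axes, zero at the start; "wrist_torque": the same for the moment, N m; "finger_gap": finger opening in mm; "grip_force": force on a finger pad.
Only numpy, scipy, OpenCV 4.12 (cv2) and the standard library are available. Lean on these libraries where they do the work, as an engineer would, in place of code of your own. Each camera call takes 0.05 s, during which the arm holds its last target. There are 200 camera calls.

### The job

Three spring bolts that look alike are screwed to the board, but only one has a sound spring: push their thumb plates in gently, one after another, until you find the one that clicks home at under 12 N, and never push on a bolt with more than 20 N - a stiff one is to be let spring back out. Leave the sound bolt clicked fully home, with the other two out, and then slide the marker behind the bolts along its track until it points at the sound bolt. Leave the things beside the board alone.

Things in the scene. Friction and masses are not known exactly. Their poses are not given: they have to be found in the camera images.
- latch_board: Plywood board fixed to the bench, 220 (x) x 340 (y) x 18 mm; origin: centre of its underside. x = the direction bolts are pushed in (away from the robot), y left along the row, z up. Three like spring bolts at y = +90, 0, -90 mm, each with a closed dark housing 70 x 40 x 46 mm (x -25 to +45 mm, top 64 mm over the bench); nothing stands in front of the plates. Marker track along y at x = +91 mm.
- plate_1 (a point): Centre of the front face (looking to the board's -x; push here) of the polished, slippery steel thumb plate of the left bolt, at board y = +90 mm, x = -60 mm when out, 36 mm over the bench. The plate is upright, 32 mm wide, 6 mm thick, and spans 21 to 53 mm over the bench.
- plate_2 (a point): Centre of the front face (looking to the board's -x; push here) of the polished, slippery steel thumb plate of the middle bolt, at board y = +0 mm, x = -60 mm when out, 36 mm over the bench. The plate is upright, 32 mm wide, 6 mm thick, and spans 21 to 53 mm over the bench.
- plate_3 (a point): Centre of the front face (looking to the board's -x; push here) of the polished, slippery steel thumb plate of the right bolt, at board y = -90 mm, x = -60 mm when out, 36 mm over the bench. The plate is upright, 32 mm wide, 6 mm thick, and spans 21 to 53 mm over the bench.
- bolt_1 (a joint): Travel of the left bolt along the board's +x, m: 0 out, 0.0205 home at a hard stop. A hidden detent resists, most at 3 to 8 mm. The good bolt gives way at 5 to 8 N and past 13 mm snaps home by itself, away from the finger, and stays. A stiff one rises about 10 N per mm and would need well over 25 N; let go, it springs out.
- bolt_2 (a joint): Travel of the middle bolt along the board's +x, m: 0 out, 0.0205 home at a hard stop. A hidden detent resists, most at 3 to 8 mm. The good bolt gives way at 5 to 8 N and past 13 mm snaps home by itself, away from the finger, and stays. A stiff one rises about 10 N per mm and would need well over 25 N; let go, it springs out.
- bolt_3 (a joint): Travel of the right bolt along the board's +x, m: 0 out, 0.0205 home at a hard stop. A hidden detent resists, most at 3 to 8 mm. The good bolt gives way at 5 to 8 N and past 13 mm snaps home by itself, away from the finger, and stays. A stiff one rises about 10 N per mm and would need well over 25 N; let go, it springs out.
- marker_post (a point): Centre of the marker's post: round, upright, aluminium, 14 mm across, 34 mm high, 34 to 68 mm over the bench, on a sliding foot (34 x 24 mm) with a pointer toward the bolts. It slides along the board's y at board x = +91 mm, 46 mm behind the housings, with 1.5 N of friction, and stays where left. A dark line on the board marks each bolt's axis.
- marker (a joint): Position of the marker along the board's y, in m: 0 = at the middle bolt, +0.09 = at the left bolt, -0.09 = at the right bolt; its ends are at +-0.13.
- tape_measure: Bystander: yellow tape measure, 41 x 86 x 66 mm, left of the board; origin at the centre of its underside. To be left alone.
- wood_glue: Bystander: amber glue bottle, 42 x 55 x 160 mm, upright, right of the board; origin at the centre of its underside. To be left alone.
- wood_block: Bystander: wood offcut, 50 x 70 x 22 mm, right of the board, nearer the robot; origin at the centre of its underside. To be left alone.

How it is judged (in metres and radians):
On the way, in this order (a step that is already met when the one before it is completed fails the run):
1. one bolt has been clicked home, the other two are out (((value of joint bolt_1 above 0.0175 m and value of joint each of bolt_2, bolt_3 below 0.005 m) or (value of joint bolt_2 above 0.0175 m and value of joint each of bolt_1, bolt_3 below 0.005 m) or (value of joint bolt_3 above 0.0175 m and value of joint each of bolt_1, bolt_2 below 0.005 m))), for 0.3 s.
2. the marker points at the bolt that is home (((value of joint bolt_1 above 0.0175 m and value of joint each of bolt_2, bolt_3 below 0.005 m and value of joint marker between 0.08 and 0.1 m) or (value of joint bolt_2 above 0.0175 m and value of joint each of bolt_1, bolt_3 below 0.005 m and value of joint marker between -0.01 and 0.01 m) or (value of joint bolt_3 above 0.0175 m and value of joint each of bolt_1, bolt_2 below 0.005 m and value of joint marker between -0.1 and -0.08 m))), for 0.2 s.
At the end, for the whole second after the job is handed in: One bolt is home (travel over 17.5 mm), the other two are out (under 5 mm), and the marker stands at rest within 10 mm of the axis of the bolt that is home (((value of joint bolt_1 above 0.0175 m and value of joint each of bolt_2, bolt_3 below 0.005 m and value of joint marker between 0.08 and 0.1 m) or (value of joint bolt_2 above 0.0175 m and value of joint each of bolt_1, bolt_3 below 0.005 m and value of joint marker between -0.01 and 0.01 m) or (value of joint bolt_3 above 0.0175 m and value of joint each of bolt_1, bolt_2 below 0.005 m and value of joint marker between -0.1 and -0.08 m)) and velocity of joint marker between -0.01 and 0.01 m/s); the robot touches nothing.
It fails at once if a bolt is pushed with more than 20 N (contact force between any of the fingers, the arm and bolt_1 above 20 N or contact force between any of the fingers, the arm and bolt_2 above 20 N or contact force between any of the fingers, the arm and bolt_3 above 20 N).
It fails at once if a bystander is moved by more than 20 mm (distance of any of tape_measure, wood_glue, wood_block from where it was at the start of the episode above 0.02 m).
It also fails if it takes over 64 s, if anything falls off the work surface, if the arm or the gripper's body presses on something with over 40 N, if the wrist force passes 120 N, or if a joint passes its speed limit or range.

## Working session

There is one attempt and no reset: what is moved stays moved. The work goes in short steps, Python scripts to look and compute and a tool call to move; the robot and the scene stay as the last step left them, time stands still between calls to the robot, and variables do not carry over. Pictures are saved under pics/ and viewed, at most 10 in all, crops included, and the job is handed in when it is done.

Besides the shell and the picture viewer there is one more tool, called after "Emit:" as a command line: name --argument value ..., lists and objects as JSON in quotes. jog_arm: Moves the arm, as the interface text tells. Its arguments: {"type":"object","properties":{"rows":{"type":"array"},"grip":{"type":"number"},"force":{"type":"number"}},"required":["rows"]}

```bash
mkdir -p pics; python3 - <<'E'
from bench import r
import cv2,numpy as np
s=r.sense();print(s['time'],s['tool_pos'],s['tcp_rot'],s['ft_force'],s['finger_gap'])
for n in("scene","top"):
    p,d=r.snapshot(n);cv2.imwrite(f"pics/{n}0.png",p);np.save(f"pics/{n}0.npy",d);c=r.camera_params(n);print(n,c['fx'],c['fy'],c['cx'],c['cy'],np.round(c['pose'],3).tolist())
E
```

```text
0.0 [ 142.43156319 -582.29435193  230.27833307] [-1.79897215e+02 -8.59089687e-03  1.37367201e+01] [-1.01182381 -0.62496256  0.73754277] 85.33702177026909
scene 420.38520914603 420.38520914603 273.25744504247467 204.0227639509791 [[-0.864, -0.329, 0.382, 204.169], [-0.504, 0.575, -0.645, 570.826], [-0.008, -0.749, -0.662, 661.772], [0.0, 0.0, 0.0, 1.0]]
top 398.3050192851555 398.3050192851555 288.5124261688731 207.01685334887043 [[-0.018, -0.994, 0.108, 460.037], [-1.0, 0.019, 0.006, 11.031], [-0.008, -0.108, -0.994, 1010.904], [0.0, 0.0, 0.0, 1.0]]
```

View pics/top0.png

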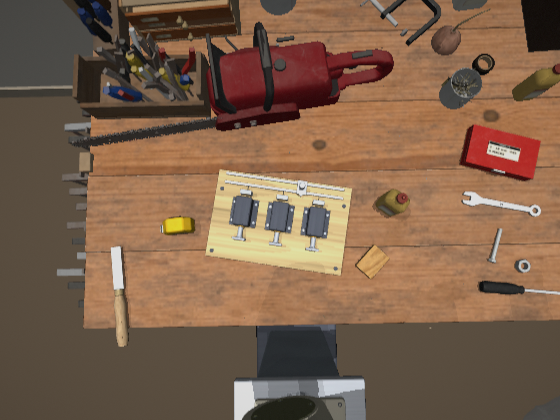

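View pics/scene0.png

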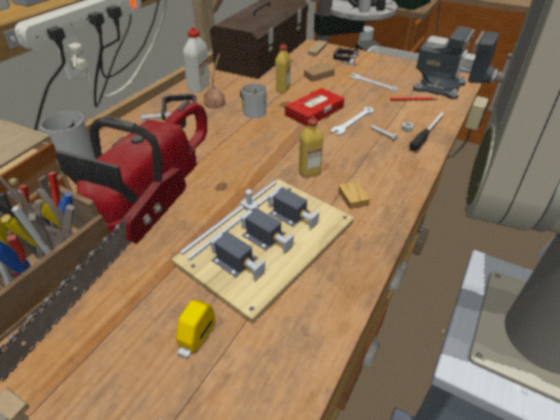

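The top view shows the board tilted slightly (corners about (220,170), (352,187), (342,275), (206,255)). The plates are near (238,237), (277,244) and (313,248), and the marker is at (302,188).

```bash
cat > h.py <<'E'
import numpy as np,cv2
from bench import r
def ray(n,u,v,z):
    c=r.camera_params(n);T=np.array(c['pose']);d=T[:3,:3]@np.array([(u-c['cx'])/c['fx'],(v-c['cy'])/c['fy'],1.]);o=T[:3,3]
    return o+d*(z-o[2])/d[2]
E
python3 - <<'E'
from h import *
p=cv2.imread('pics/top0.png');hsv=cv2.cvtColor(p,cv2.COLOR_BGR2HSV)
print(hsv[262,300],hsv[300,250],hsv[225,260])
m=((hsv[...,2]>170)&(hsv[...,0]>14)&(hsv[...,0]<30)&(hsv[...,1]>40)).astype(np.uint8)
m[:, :195]=0;m[:,360:]=0;m[:160]=0;m[290:]=0
m=cv2.morphologyEx(m,cv2.MORPH_OPEN,np.ones((3,3)))
pts=cv2.findNonZero(m)[:,0]
n,l,s,_=cv2.connectedComponentsWithStats(m);k=1+s[1:,4].argmax();print(s[k])
ys,xs=np.where(m>0)
W=np.array([ray('top',u,v,18)[:2] for u,v in zip(xs,ys)],np.float32)
R=cv2.minAreaRect(W);print(R);print(cv2.boxPoints(R))
# dark housings at z=64
m=((hsv[...,2]<85)).astype(np.uint8);m[:,:215]=0;m[:,345:]=0;m[:185]=0;m[245:]=0
n,l,s,c=cv2.connectedComponentsWithStats(m)
for i in range(1,n):
    if s[i,4]>150: print(s[i],c[i],ray('top',*c[i],64))
for q in((238,240),(277,245),(313,250)):print('plate',ray('top',*q,45))
print('marker',ray('top',302,186,66))
cv2.imwrite('pics/crop.png',cv2.resize(p[160:285,195:365],None,fx=4.5,fy=4.5,interpolation=cv2.INTER_CUBIC))
E
```

```text
[ 20  94 214] [ 13 128 176] [ 19  94 214]
[ 205  170  147  106 7838]Traceback (most recent call last):
  File "<stdin>", line 10, in <module>
  File "h.py", line 4, in ray
    c=r.camera_params(n);T=np.array(c['pose']);d=T[:3,:3]@np.array([(u-c['cx'])/c['fx'],(v-c['cy'])/c['fy'],1.]);o=T[:3,3]
ValueError: time passes only in moves, steps and waits
```

```bash
cat > h.py <<'E'
import numpy as np,cv2,functools
from bench import r
cam=functools.lru_cache(None)(r.camera_params)
def ray(n,u,v,z):
    c=cam(n);T=np.array(c['pose']);d=T[:3,:3]@np.array([(u-c['cx'])/c['fx'],(v-c['cy'])/c['fy'],1.]);o=T[:3,3]
    return o+d*(z-o[2])/d[2]
E
python3 - <<'E'
from h import *
p=cv2.imread('pics/top0.png');hsv=cv2.cvtColor(p,cv2.COLOR_BGR2HSV)
m=((hsv[...,2]>190)&(hsv[...,0]>14)&(hsv[...,0]<30)&(hsv[...,1]>40)).astype(np.uint8)
m[:, :195]=0;m[:,360:]=0;m[:160]=0;m[290:]=0
m=cv2.morphologyEx(m,cv2.MORPH_OPEN,np.ones((3,3)))
ys,xs=np.where(m>0)
W=np.array([ray('top',u,v,18)[:2] for u,v in zip(xs,ys)],np.float32)
R=cv2.minAreaRect(W);print(R)
m=((hsv[...,2]<85)).astype(np.uint8);m[:,:215]=0;m[:,345:]=0;m[:185]=0;m[245:]=0
n,l,s,c=cv2.connectedComponentsWithStats(m)
for i in range(1,n):
    if s[i,4]>150: print(s[i],c[i],ray('top',*c[i],50))
for q in((238,240),(277,245),(313,250)):print('plate',ray('top',*q,45))
print('marker',ray('top',302,186,66))
cv2.imwrite('pics/crop.png',cv2.resize(p[160:285,195:365],None,fx=4.5,fy=4.5,interpolation=cv2.INTER_CUBIC))
E
```

```text
((532.4794311523438, 42.65766906738281), (338.5374755859375, 218.37863159179688), 80.7502670288086)
plate [487.22814985 140.69664343  45.        ]
plate [473.43309538  46.48636159  45.        ]
plate [459.83031666 -40.09545106  45.        ]
marker [612.95506206 -16.43272656  66.        ]
```

View pics/crop.png

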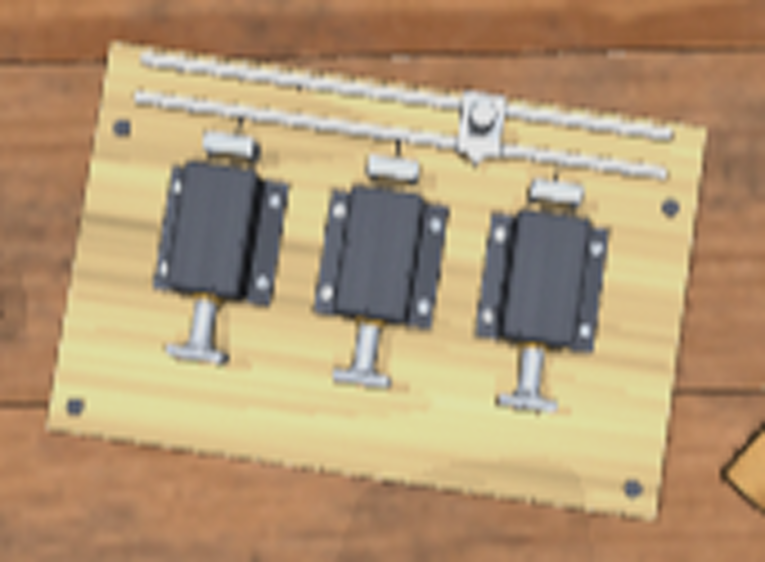

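Emit:
jog_arm --rows '[[[408,-467,0],[0,0,0.401]],[[408,-467,0],[0,0,0.401]],[[408,-467,0],[0,0,0.401]],[[408,-467,0],[0,0,0.401]],[[408,-467,0],[0,0,0.401]],[[408,-467,0],[0,0,0.401]],[[408,-467,0],[0,0,0.401]],[[408,-467,0],[0,0,0.401]],[[408,-467,0],[0,0,0.401]],[[408,-467,0],[0,0,0.401]]]' --grip 0

```text
time: 1.1
tool_pos: [372.9, -137.0, 231.2]
tcp_rot: [180.0, -0.0, -9.3]
ft_force: [1.2, -0.6, 0.2]
finger_gap: 0.2
grip_force: 0.0
```

```bash
cat >> h.py <<'E'
from scipy.spatial.transform import Rotation as Ro
B=np.array([532.5,42.7]);YAW=-9.25
def b2w(bx,by):
    a=np.radians(YAW);return B+np.array([[np.cos(a),-np.sin(a)],[np.sin(a),np.cos(a)]])@[bx,by]
def go(bx,by,z):
    s=r.sense();R=Ro.from_euler('xyz',s['tcp_rot'],degrees=True)
    T=Ro.from_euler('xyz',[180,0,YAW],degrees=True);t=np.r_[b2w(bx,by),z]
    a=np.radians(YAW);q=np.array([[np.cos(a),np.sin(a)],[-np.sin(a),np.cos(a)]])@(s['tool_pos'][:2]-B)
    print('t',s['time'],'board',q.round(1),'z',s['tool_pos'][2].round(1),'rot',s['tcp_rot'].round(2),'F',s['ft_force'].round(2),'shift',R.inv().apply(t-s['tool_pos']).round(1),'turn',(R.inv()*T).as_rotvec().round(3))
E
python3 -c "
from h import *;go(-91,-90,230);go(-91,-90,30)"
```

```text
t 1.1 board [-128.6 -203. ] z 231.2 rot [ 1.7999e+02 -2.0000e-02 -9.2600e+00] F [ 1.23 -0.56  0.17] shift [  37.6 -113.     1.2] turn [ 0. -0. -0.]
t 1.1 board [-128.6 -203. ] z 231.2 rot [ 1.7999e+02 -2.0000e-02 -9.2600e+00] F [ 1.23 -0.56  0.17] shift [  37.5 -113.   201.2] turn [ 0. -0. -0.]
```

Emit:
jog_arm --rows '[[[38,-113,0],[0,0,0]],[[38,-113,0],[0,0,0]],[[38,-113,0],[0,0,0]],[[38,-113,50],[0,0,0]],[[38,-113,100],[0,0,0]],[[38,-113,150],[0,0,0]],[[38,-113,180],[0,0,0]],[[38,-113,201],[0,0,0]],[[38,-113,201],[0,0,0]],[[38,-113,201],[0,0,0]]]'

```text
time: 2.1
tool_pos: [428.0, -33.5, 30.5]
tcp_rot: [-180.0, 0.1, -9.2]
ft_force: [1.1, 0.3, 0.4]
finger_gap: -0.1
grip_force: 0.0
```

```bash
python3 -c "
from h import *;go(-91,-90,30)
p,d=r.snapshot('wrist');cv2.imwrite('pics/w1.png',p);c=r.camera_params('wrist');print(np.round(c['tool_from_camera'],3).tolist(),c['fx'],c['cx'],c['cy'])"
```

```text
t 2.1 board [-90.9 -92. ] z 30.5 rot [-1.80e+02  6.00e-02 -9.24e+00] F [1.11 0.35 0.4 ] shift [-0.1 -2.   0.5] turn [-0.     0.001  0.   ]
[[-0.0, -0.95, -0.313, 81.197], [1.0, -0.0, -0.0, 0.313], [-0.0, -0.313, 0.95, -142.332], [0.0, 0.0, 0.0, 1.0]] 347.40303523328873 280.74215316903 204.65983432101402
```

View pics/w1.png

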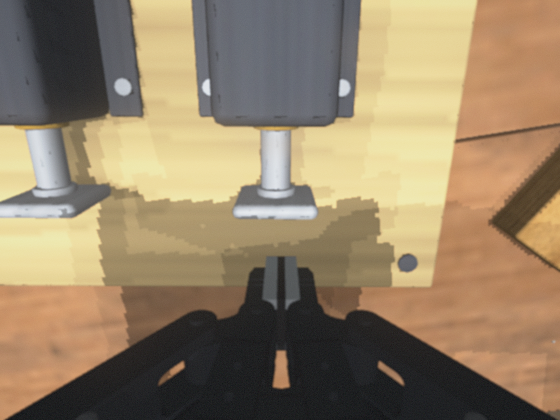

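The wrist view shows plate 3 centred at about u=275, with the front edge at v≈218 and the finger tip at (281,257). The finger lines up with the plate at roughly 20–26 mm away, so I'll approach gently.

Emit:
jog_arm --rows '[[[5,-1,4],[0,0,0]],[[10,-1,4],[0,0,0]],[[13,-1,4],[0,0,0]],[[15,-1,4],[0,0,0]],[[16,-1,4],[0,0,0]],[[16,-1,4],[0,0,0]],[[16,-1,4],[0,0,0]]]'

```text
time: 2.85
tool_pos: [444.1, -35.1, 26.2]
tcp_rot: [-180.0, 0.0, -9.2]
ft_force: [1.1, 0.3, -0.1]
finger_gap: 0.5
grip_force: 0.0
```

Emit:
jog_arm --rows '[[[0.5,0,0],[0,0,0]],[[1,0,0],[0,0,0]],[[1,0,0],[0,0,0]]]'

```text
time: 3.15
tool_pos: [445.3, -35.3, 26.3]
tcp_rot: [180.0, -0.0, -9.2]
ft_force: [0.3, 0.2, -0.2]
finger_gap: -0.1
grip_force: 0.0
```

Emit:
jog_arm --rows '[[[0.5,0,0],[0,0,0]],[[1,0,0],[0,0,0]],[[1.2,0,0],[0,0,0]],[[1.2,0,0],[0,0,0]]]'

```text
time: 3.55
tool_pos: [446.5, -35.4, 26.3]
tcp_rot: [-180.0, -0.0, -9.2]
ft_force: [0.2, 0.7, -0.5]
finger_gap: -0.4
grip_force: 0.0
```

Emit:
jog_arm --rows '[[[0.5,0,0],[0,0,0]],[[1,0,0],[0,0,0]],[[1.2,0,0],[0,0,0]],[[1.2,0,0],[0,0,0]]]'

```text
time: 3.95
tool_pos: [447.6, -35.6, 26.3]
tcp_rot: [-180.0, 0.0, -9.2]
ft_force: [-0.2, -1.4, -0.5]
finger_gap: 0.1
grip_force: 0.0
```

Emit:
jog_arm --rows '[[[0.5,0,0],[0,0,0]],[[1,0,0],[0,0,0]],[[1.2,0,0],[0,0,0]],[[1.2,0,0],[0,0,0]]]'

```text
time: 4.35
tool_pos: [448.8, -35.8, 26.3]
tcp_rot: [-180.0, 0.0, -9.2]
ft_force: [-0.0, -0.2, -1.0]
finger_gap: -0.2
grip_force: 0.0
```

Emit:
jog_arm --rows '[[[0.5,0,0],[0,0,0]],[[1,0,0],[0,0,0]],[[1.2,0,0],[0,0,0]],[[1.2,0,0],[0,0,0]]]'

```text
time: 4.75
tool_pos: [450.0, -36.0, 26.3]
tcp_rot: [-180.0, -0.0, -9.2]
ft_force: [-0.5, 1.0, -0.7]
finger_gap: -0.1
grip_force: 0.0
```

Emit:
jog_arm --rows '[[[0.5,0,0],[0,0,0]],[[1,0,0],[0,0,0]],[[1.3,0,0],[0,0,0]],[[1.3,0,0],[0,0,0]]]'

```text
time: 5.15
tool_pos: [451.3, -36.2, 26.3]
tcp_rot: [180.0, -0.0, -9.2]
ft_force: [-0.5, -0.3, 0.1]
finger_gap: 0.0
grip_force: 0.0
```

Emit:
jog_arm --rows '[[[0.5,0,0],[0,0,0]],[[1,0,0],[0,0,0]],[[1.3,0,0],[0,0,0]],[[1.3,0,0],[0,0,0]]]'

```text
time: 5.55
tool_pos: [452.0, -36.3, 26.1]
tcp_rot: [180.0, 0.1, -9.2]
ft_force: [-2.9, 1.0, 0.9]
finger_gap: 0.1
grip_force: 1.7
```

Emit:
jog_arm --rows '[[[0.3,0,0],[0,0,0]],[[0.5,0,0],[0,0,0]],[[0.5,0,0],[0,0,0]]]'

```text
time: 5.85
tool_pos: [452.3, -36.4, 26.0]
tcp_rot: [180.0, 0.1, -9.2]
ft_force: [-5.5, 1.2, 1.1]
finger_gap: 0.2
grip_force: 2.7
```

Emit:
jog_arm --rows '[[[0.4,0,0],[0,0,0]],[[0.8,0,0],[0,0,0]],[[0.8,0,0],[0,0,0]]]'

```text
time: 6.15
tool_pos: [452.5, -36.4, 25.7]
tcp_rot: [-180.0, 0.2, -9.2]
ft_force: [-7.9, 0.9, 2.8]
finger_gap: 0.3
grip_force: 3.8
```

Emit:
jog_arm --rows '[[[0.5,0,0],[0,0,0]],[[1,0,0],[0,0,0]],[[1,0,0],[0,0,0]]]'

```text
time: 6.45
tool_pos: [452.8, -36.4, 25.4]
tcp_rot: [-180.0, 0.3, -9.2]
ft_force: [-10.4, 1.7, 4.2]
finger_gap: -0.2
grip_force: 5.1
```

Bolt 3 is stiff: about 11 N after roughly 1 mm. I'll back off and go to bolt 2.

Emit:
jog_arm --rows '[[[-4,0,0],[0,0,0]],[[-15,0,0],[0,0,0]],[[-15,-45,0],[0,0,0]],[[-15,-90,0],[0,0,0]],[[-15,-90,0],[0,0,0]],[[-10,-90,0],[0,0,0]],[[-7,-90,0],[0,0,0]],[[-6,-90,0],[0,0,0]],[[-6,-90,0],[0,0,0]],[[-6,-90,0],[0,0,0]]]'

```text
time: 7.45
tool_pos: [463.3, 52.2, 26.2]
tcp_rot: [180.0, 0.0, -9.3]
ft_force: [0.3, -0.5, 0.2]
finger_gap: -0.0
grip_force: 0.0
```

Emit:
jog_arm --rows '[[[0.5,0,0],[0,0,0]],[[1,0,0],[0,0,0]],[[1,0,0],[0,0,0]]]'

```text
time: 7.75
tool_pos: [464.4, 52.7, 26.3]
tcp_rot: [180.0, -0.0, -9.2]
ft_force: [-0.1, 0.7, 0.2]
finger_gap: 0.3
grip_force: 0.0
```

Emit:
jog_arm --rows '[[[0.5,0,0],[0,0,0]],[[1,0,0],[0,0,0]],[[1.2,0,0],[0,0,0]],[[1.2,0,0],[0,0,0]]]'

```text
time: 8.15
tool_pos: [465.6, 52.7, 26.3]
tcp_rot: [-180.0, -0.0, -9.2]
ft_force: [-0.1, 0.1, 0.4]
finger_gap: -0.0
grip_force: 0.0
```

Emit:
jog_arm --rows '[[[0.5,0,0],[0,0,0]],[[1,0,0],[0,0,0]],[[1.2,0,0],[0,0,0]],[[1.2,0,0],[0,0,0]]]'

```text
time: 8.55
tool_pos: [466.5, 52.5, 26.2]
tcp_rot: [180.0, 0.0, -9.2]
ft_force: [-0.9, 0.3, 0.3]
finger_gap: -0.1
grip_force: 0.6
```

Emit:
jog_arm --rows '[[[0.5,0,0],[0,0,0]],[[0.8,0,0],[0,0,0]],[[0.8,0,0],[0,0,0]]]'

```text
time: 8.85
tool_pos: [467.0, 52.4, 26.1]
tcp_rot: [180.0, 0.1, -9.2]
ft_force: [-4.9, 0.9, 0.7]
finger_gap: 0.3
grip_force: 2.0
```

Emit:
jog_arm --rows '[[[0.5,0,0],[0,0,0]],[[0.9,0,0],[0,0,0]],[[0.9,0,0],[0,0,0]]]'

```text
time: 9.15
tool_pos: [467.3, 52.3, 25.8]
tcp_rot: [180.0, 0.1, -9.2]
ft_force: [-6.9, 1.0, 2.6]
finger_gap: 0.2
grip_force: 3.4
```

Emit:
jog_arm --rows '[[[0.5,0,0],[0,0,0]],[[1.2,0,0],[0,0,0]],[[1.2,0,0],[0,0,0]]]'

```text
time: 9.45
tool_pos: [467.6, 52.2, 25.5]
tcp_rot: [180.0, 0.2, -9.2]
ft_force: [-10.3, 1.3, 3.7]
finger_gap: 0.0
grip_force: 4.9
```

Bolt 2 is stiff as well. On to bolt 1.

Emit:
jog_arm --rows '[[[-4,0,0],[0,0,0]],[[-15,0,0],[0,0,0]],[[-15,-45,0],[0,0,0]],[[-15,-90,0],[0,0,0]],[[-15,-90,0],[0,0,0]],[[-10,-90,0],[0,0,0]],[[-7,-90,0],[0,0,0]],[[-5,-90,0],[0,0,0]],[[-5,-90,0],[0,0,0]],[[-5,-90,0],[0,0,0]]]'

```text
time: 10.45
tool_pos: [479.1, 140.9, 26.2]
tcp_rot: [180.0, 0.0, -9.3]
ft_force: [0.3, 0.2, 0.8]
finger_gap: -0.4
grip_force: 0.0
```

Emit:
jog_arm --rows '[[[0.5,0,0],[0,0,0]],[[1,0,0],[0,0,0]],[[1,0,0],[0,0,0]]]'

```text
time: 10.75
tool_pos: [480.1, 141.4, 26.3]
tcp_rot: [-180.0, 0.0, -9.2]
ft_force: [-0.6, -0.2, -0.4]
finger_gap: 0.0
grip_force: 0.0
```

Emit:
jog_arm --rows '[[[0.5,0,0],[0,0,0]],[[1,0,0],[0,0,0]],[[1.3,0,0],[0,0,0]],[[1.3,0,0],[0,0,0]]]'

```text
time: 11.15
tool_pos: [481.3, 141.3, 26.3]
tcp_rot: [180.0, 0.0, -9.2]
ft_force: [-0.4, -0.6, 0.7]
finger_gap: 0.2
grip_force: 0.2
```

Emit:
jog_arm --rows '[[[0.5,0,0],[0,0,0]],[[1,0,0],[0,0,0]],[[1.3,0,0],[0,0,0]],[[1.3,0,0],[0,0,0]]]'

```text
time: 11.55
tool_pos: [482.5, 141.1, 26.2]
tcp_rot: [-180.0, 0.0, -9.2]
ft_force: [-1.3, -0.8, 0.6]
finger_gap: -0.1
grip_force: 0.7
```

Emit:
jog_arm --rows '[[[0.5,0,0],[0,0,0]],[[1,0,0],[0,0,0]],[[1.4,0,0],[0,0,0]],[[1.4,0,0],[0,0,0]]]'

```text
time: 11.95
tool_pos: [483.6, 140.8, 26.1]
tcp_rot: [180.0, 0.1, -9.2]
ft_force: [-4.2, 1.4, 1.5]
finger_gap: 0.3
grip_force: 2.2
```

Bolt 1 is soft: about 4 N after roughly 2 mm. I'll keep pushing.

Emit:
jog_arm --rows '[[[0.5,0,0],[0,0,0]],[[1,0,0],[0,0,0]],[[1.5,0,0],[0,0,0]],[[2,0,0],[0,0,0]],[[2,0,0],[0,0,0]]]'

```text
time: 12.45
tool_pos: [485.3, 140.5, 26.0]
tcp_rot: [180.0, 0.1, -9.2]
ft_force: [-6.0, 1.0, 2.5]
finger_gap: -0.3
grip_force: 3.1
```

Emit:
jog_arm --rows '[[[0.7,0,0],[0,0,0]],[[1.4,0,0],[0,0,0]],[[2.1,0,0],[0,0,0]],[[2.8,0,0],[0,0,0]],[[3.5,0,0],[0,0,0]],[[3.5,0,0],[0,0,0]]]'

```text
time: 13.05
tool_pos: [488.8, 139.9, 26.0]
tcp_rot: [180.0, 0.1, -9.2]
ft_force: [-5.6, 1.5, 1.9]
finger_gap: -0.1
grip_force: 3.0
```

Emit:
jog_arm --rows '[[[0.8,0,0],[0,0,0]],[[1.6,0,0],[0,0,0]],[[2.4,0,0],[0,0,0]],[[3.2,0,0],[0,0,0]],[[4,0,0],[0,0,0]],[[4.8,0,0],[0,0,0]],[[5.6,0,0],[0,0,0]],[[6.4,0,0],[0,0,0]],[[6.8,0,0],[0,0,0]],[[6.8,0,0],[0,0,0]]]'

```text
time: 14.05
tool_pos: [496.4, 138.8, 26.4]
tcp_rot: [-180.0, -0.0, -9.2]
ft_force: [0.8, 0.1, 0.5]
finger_gap: -0.3
grip_force: 0.0
```

The force has dropped to zero, so bolt 1 has snapped home. I'll retract, lift and look.

Emit:
jog_arm --rows '[[[-10,0,0],[0,0,0]],[[-30,0,0],[0,0,0]],[[-30,0,-40],[0,0,0]],[[-30,0,-85],[0,0,0]],[[-30,0,-124],[0,0,0]],[[0,30,-124],[0,0,0]],[[40,60,-124],[0,0,0]],[[80,90,-124],[0,0,0]],[[110,120,-124],[0,0,0]],[[110,120,-124],[0,0,0]]]' --grip 60 --force 20

```text
time: 15.05
tool_pos: [587.0, -1.3, 150.0]
tcp_rot: [179.9, -0.0, -9.5]
ft_force: [-0.3, -0.4, -0.1]
finger_gap: 59.9
grip_force: 0.0
```

```bash
python3 -c "
from h import *;go(94.5,-44,150);go(94.5,-44,44)
p,d=r.snapshot('wrist');cv2.imwrite('pics/w2.png',p)
q,d=r.snapshot('scene');cv2.imwrite('pics/s2.png',cv2.resize(q[170:320,170:360],None,fx=4,fy=4,interpolation=cv2.INTER_CUBIC))"
```

```text
t 15.05 board [ 60.9 -34.7] z 150.0 rot [ 1.7992e+02 -4.0000e-02 -9.4600e+00] F [-0.28 -0.44 -0.06] shift [33.7  9.2  0. ] turn [ 0.001 -0.001 -0.004]
t 15.05 board [ 60.9 -34.7] z 150.0 rot [ 1.7992e+02 -4.0000e-02 -9.4600e+00] F [-0.28 -0.44 -0.06] shift [ 33.6   9.  106. ] turn [ 0.001 -0.001 -0.004]
```

View pics/w2.png

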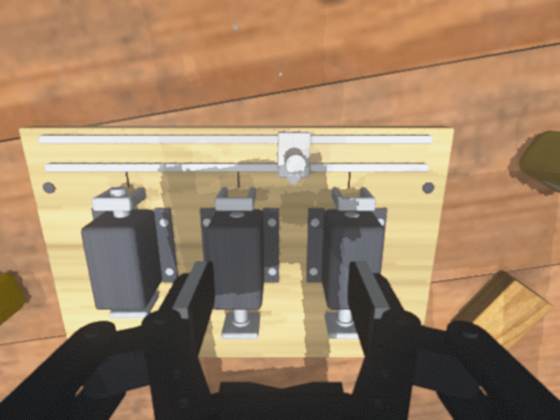

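View pics/s2.png

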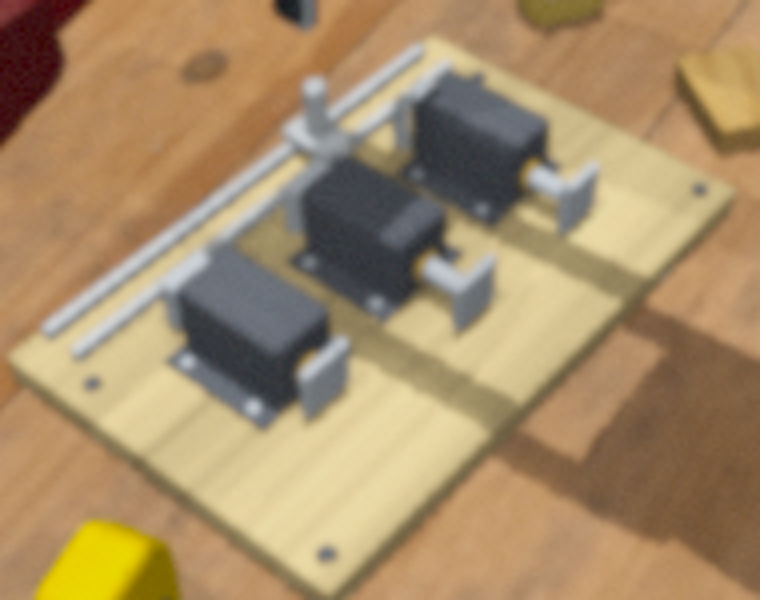

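Bolt 1 is home and bolts 2 and 3 are out. The post top at (295,160) puts the post about (38, 9.6) mm from the tool.

Emit:
jog_arm --rows '[[[36,9,0],[0,0,-0.004]],[[36,9,0],[0,0,-0.004]],[[36,9,40],[0,0,-0.004]],[[36,9,80],[0,0,-0.004]],[[36,9,100],[0,0,-0.004]],[[36,9,106],[0,0,-0.004]],[[36,9,106],[0,0,-0.004]],[[36,9,106],[0,0,-0.004]]]'

```text
time: 15.95
tool_pos: [620.6, -11.4, 46.4]
tcp_rot: [-180.0, -0.2, -9.0]
ft_force: [0.3, 0.0, 0.9]
finger_gap: 60.1
grip_force: 0.0
```

Emit:
jog_arm --rows '[[[0,0,0],[0,0,0]],[[0,0,0],[0,0,0]],[[0,0,0],[0,0,0]],[[0,0,0],[0,0,0]],[[0,0,0],[0,0,0]],[[0,0,0],[0,0,0]]]' --grip 4

```text
time: 16.55
tool_pos: [620.3, -12.3, 45.4]
tcp_rot: [180.0, -0.1, -9.0]
ft_force: [-0.8, -1.2, 6.3]
finger_gap: 13.3
grip_force: 20.3
```

```bash
python3 -c "
from h import *;go(97,90,44);s=r.sense();print(s['finger_gap'],s['grip_force'])"
```

```text
t 16.55 board [ 95.5 -40.1] z 45.4 rot [ 1.7999e+02 -9.0000e-02 -9.0200e+00] F [-0.85 -1.24  6.3 ] shift [   2.1 -130.1    1.4] turn [ 0.    -0.002  0.004]
13.252434450048952 20.286000072956085
```

Emit:
jog_arm --rows '[[[0,-10,-2],[0,0,0]],[[0,-28,-2],[0,0,0]],[[0,-48,-2],[0,0,0]],[[0,-68,-2],[0,0,0]],[[0.5,-88,-2],[0,0,0]],[[0.5,-108,-2],[0,0,0]],[[0.5,-122,-2],[0,0,0]],[[0.5,-130,-2],[0,0,0]],[[0.5,-130,-2],[0,0,0]],[[0.5,-130,-2],[0,0,0]]]'

```text
time: 17.55
tool_pos: [641.6, 117.0, 45.6]
tcp_rot: [-180.0, -0.1, -9.0]
ft_force: [9.3, -0.5, -8.1]
finger_gap: 13.1
grip_force: 20.5
```

Emit:
jog_arm --rows '[[[0,0,0],[0,0,0]],[[0,0,0],[0,0,0]],[[0,0,0],[0,0,0]],[[0,0,0],[0,0,0]],[[0,0,0],[0,0,0]]]' --grip 60

```text
time: 18.05
tool_pos: [640.3, 116.4, 46.4]
tcp_rot: [-180.0, 0.0, -9.0]
ft_force: [0.1, -0.3, 0.4]
finger_gap: 60.0
grip_force: 0.0
```

Emit:
jog_arm --rows '[[[0,0,-30],[0,0,0]],[[0,0,-70],[0,0,0]],[[0,0,-110],[0,0,0]],[[-30,0,-130],[0,0,0]],[[-60,0,-130],[0,0,0]],[[-60,0,-130],[0,0,0]],[[-60,0,-130],[0,0,0]]]'

```text
time: 18.75
tool_pos: [580.8, 125.9, 176.5]
tcp_rot: [-180.0, -0.0, -9.0]
ft_force: [0.6, 0.2, 0.7]
finger_gap: 60.2
grip_force: 0.0
```

```bash
python3 -c "
from h import *;go(97,90,44)
p,d=r.snapshot('wrist');cv2.imwrite('pics/w3.png',p)"
```

```text
t 18.75 board [34.3 89.9] z 176.5 rot [-1.80e+02 -2.00e-02 -8.98e+00] F [0.58 0.16 0.66] shift [ 62.6   0.2 132.5] turn [-0.    -0.     0.005]
```

View pics/w3.png

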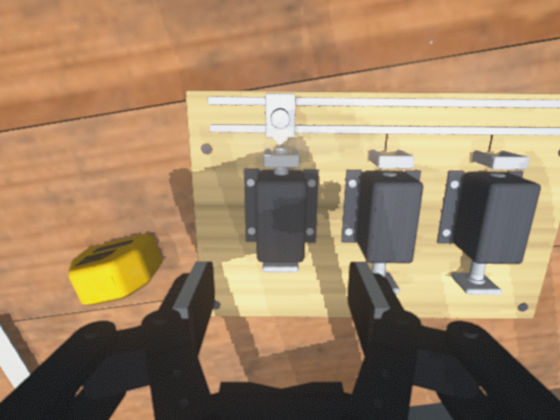

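The marker (280,120) points at bolt 1's axis (u≈281). Bolt 1 is home, bolts 2 and 3 are out, and the arm is clear.

```bash
python3 -c "
from bench import r;print(r.hand_in())"
```

```text
the job is handed in; nothing more can be done
None
```

The sound bolt is the left one (bolt 1): it clicked home at about 6 N and the marker now points at it; bolts 2 and 3 were stiff and sprang back out, and I handed the job in at about 19 s (no verdict was returned).

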